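# Set a sauce jug in the labelling stand, loop to the pointer, and clamp it

## Task

Stand the sauce jug (the one with the finger loop at its neck) upright in the middle of the labelling stand's round rubber pad, turned so that its finger loop points straight at the cone-shaped pointer on the stand. Then swing the stand's hold-down arm down until its rubber foot rests on the jug's cap, and leave it clamped there. Do not tip the jug, and do not disturb the two slim bottles or the heat gun.

Things in the scene. Friction and masses are not known exactly. Their poses are not given: they have to be found in the camera images.
- jug: Loose sauce jug, dark red-brown, 125 mm high, 0.4 kg. Origin: centre of its underside, z up; its +x points out through the finger loop. Body 72 mm across up to 64 mm, shoulder to a 32 mm neck at 84 mm; black round cap 36 mm across, 92 to 125 mm up (grip it from above, at any yaw). The loop, a 12 mm bar, stands out to 68 mm from the axis, 32 to 85 mm up.
- jug_loop (a point): Middle of the bar, in the outermost part, of the jug's finger loop: 62 mm from the jug's axis along its +x, 65 mm above its underside.
- jug_cap (a point): Centre of the top of the jug's cap, 125 mm above its underside.
- stand: Labelling stand, grey steel, fixed. Plate 180 (x) by 270 (y) by 12 mm. Origin at table height on the axis of the round black rubber pad (84 mm across, top 18 mm up). On its +x side a dark steel cone pointer, 36 mm long, 31 mm up, tip 47 mm from the pad's axis, points at it: pad to pointer is the stand's +x. Two uprights, 145 mm along its +y and 170 mm high, carry the hold-down arm.
- seat (a point): Centre of the top of the stand's rubber pad, 18 mm above the table; axes as the stand.
- clamp_hinge (a point): On the hinge line of the hold-down arm, midway between the uprights: 145 mm along the stand's +y from the pad's axis, 160 mm above the table. The hinge line runs along the stand's x.
- hold_arm (a joint): Hinge angle of the hold-down arm (rad): 0 = level along the stand's -y over the pad, its foot touching the cap of a jug on the pad; pi/2 = straight up; starts open, just past upright. Sinks to -0.06 only with no jug under it. Stiff: stays where it is left, takes about 3 N at its handle.
- clamp_grip (a point): Where to grip the arm's crossbar handle: 178 mm from the hinge line, 50 mm towards the stand's -x from the arm's middle. The crossbar, aluminium, 14 mm in diameter, 150 mm long, parallel to the hinge line, crosses the arm's free end; the arm is a flat grey bar 26 mm wide, 10 mm thick.
- clamp_pad (a point): Centre of the face of the arm's round black rubber foot (36 mm in diameter), 145 mm from the hinge line; the foot stands 12 mm out of the arm's underside.
- bottle_a: A slim sauce bottle with an orange neck sleeve, loose, 46 mm in diameter, 148 mm high; origin at the centre of its underside. Leave it alone.
- bottle_b: A second slim bottle just like bottle_a. Leave it alone.
- heat_gun: A yellow heat gun lying on its side, loose, about 200 mm long and 60 mm high, its grip 130 mm to its own -y, nozzle towards its own +x; origin under its barrel. Leave it alone.
Things that resemble listed ones, but are neither listed nor needed, are in the scene too. Leave any blue look-alike of the jug alone.

How it is judged:
By the outcome, as a careful person would: the job done as asked, in the order asked, and still so for the second after the job is handed in, with the robot touching nothing.
It also fails if it takes over 58 s, if anything falls off the work surface, if the arm or the gripper's body presses on something with over 40 N, if the wrist force passes 120 N, or if a joint passes its speed limit or range.

## Robot

A 6-joint arm with a two-finger parallel gripper is mounted at the origin on the work surface. World frame = base frame: x ahead of the robot, y to its left, z up, the work surface at z = 0. Lengths are in m, angles in rad, forces in N, time in s.
With the tool pointing down it reaches from about 0.225 to 0.875 m from the base axis. Payload 3.4 kg.
Tool frame: the origin (TCP) lies at the very end of the fingers, on their centre line; the grasp point (between the pads) lies 19 mm behind it (manip.tcp_to_grasp is the distance from the TCP to the grasp point, in m); z points along the fingers, y is the line along which they close (so a half turn about z gives the same grasp; the last joint's range is limited). The gripper opens to 85 mm and grips with 20 to 120 N. Pads are 22 mm wide; open, the fingers measure 114 mm over their backs; the gripper's body (76 mm by 85 mm) begins 54 mm behind the grasp point. The pads swing forward as they close: fully open they stand 13 mm farther back than shut.
Start: joints at [1.059, 0.276, 1.505, -0, 1.361, -0.121], TCP at [0.219, 0.532, 0.231] pointing down, gripper open.
Joint ranges: [-2.89, 2.89], [-0.75, 2.08], [0.22, 2.7], [-1.18, 4.32], [0.11, 2.71], [-2.7, 2.7]. Speed limits (rad/s): [2.57, 2.57, 3.14, 3.14, 3.14, 3.14].

## Interface

Orientations are given as a unit quaternion [w, x, y, z].
In Python, from rig import status, get_image, job, manip gives the robot as it stands.
- The arm moves only by the tool apply_moves, never from a script. Its arguments are lists of equal length, an entry for each row: "xyz": the shift along the tool's x, y, z each as a share of 0.3 m, from -1 to 1, a list of three; "rot": the turn, a rotation vector about the tool's x, y, z each as a share of 60 degrees, from -1 to 1, a list of three; "hand": the opening, from -1 (shut) to 1 (fully open). A call has 1 to 8 rows; each row shifts and turns the commanded pose from where the row before left it, along the tool's axes as they then stand; what a row does not reach is not made up. A row lasts 1/8 s, in which the tool goes at most 62.5 mm and 10.7 degrees, less where a joint would pass 70% of its speed; a pose out of reach is approached as far as the arm can. A call with a number of a shift or a turn outside -1 to 1 is refused whole. A call with a gripper value outside its range is refused whole. The fingers move at their own pace and stop on an object; "force" is the grip in N (left out, the last holds). Time passes only in rows, so rows that do not move let the fingers close. It gives the time, the measured TCP pose, the force, the opening and the grip force at its end, in the units of the state.
- status.get_state(): the state, without advancing time (a new reading comes with each control period).
- get_image(name): name is "scene" or "top" or "wrist"; returns a dict with "pixels" (480x640x3 uint8, red, green, blue), "fovy" (degrees; the focal length in pixels is half the picture's height over the tangent of half this angle, whatever the lens; pixels are square), "cx", "cy" (the principal point, pixels), "dist" ([k1, k2, p1, p2, k3] as OpenCV has them; the pictures are not rectified), "origin" and "orientation" of the camera in the world; the wrist camera has in their place "tool_from_camera" (4x4, takes a point from camera to tool coordinates, whose origin is the TCP and whose axes are the flange's). Camera axes: x right, y down, z forward; pixel columns grow to the right and rows downward; lengths in m; the calibration is good to about 2 mm. A picture is of the moment at which its call begins: read the wrist's pose just before it. There is no depth.
- job.sign_off(): hands the job in; it is judged then, once.
The state is a dict: "clock": time; "qpos": joint angles; "qd": joint speeds; "effort": joint torques, N m; "position": TCP position; "ee_rot": TCP orientation; "contact_force": force on the tool from outside, world axes, zero at the start; "moment": the same for the moment, N m; "width": finger opening in m; "gripper_force": force on a finger pad.
Only numpy, scipy, OpenCV 4.12 (cv2) and the standard library are available. Lean on these libraries where they do the work, as an engineer would, in place of code of your own. Each camera call takes 0.05 s, during which the arm holds its last target. There are 200 camera calls.

## Working session

There is one attempt and no reset: what is moved stays moved. The work goes in short steps, Python scripts to look and compute and a tool call to move; the robot and the scene stay as the last step left them, time stands still between calls to the robot, and variables do not carry over. Pictures are saved under pics/ and viewed, at most 10 in all, crops included, and the job is handed in when it is done.

Besides the shell and the picture viewer there is one more tool, called after "Call:" by a JSON object that holds its "fn" and its "kwargs". apply_moves: Moves the arm, as the interface text tells. Its arguments: {"type":"object","properties":{"xyz":{"type":"array","items":{"type":"array","items":{"type":"number","minimum":-1,"maximum":1}}},"rot":{"type":"array","items":{"type":"array","items":{"type":"number","minimum":-1,"maximum":1}}},"hand":{"type":"array","items":{"type":"number"}},"force":{"type":"number"}},"required":["xyz","rot","hand"]}

```bash
mkdir -p pics; ls
python3 - <<'E'
from rig import status,get_image,job,manip
import cv2,pickle,numpy as np
s=status.get_state();print(s['clock'],s['position'],s['ee_rot'],s['width'])
ims={}
for n in('scene','top','wrist'):
    d=get_image(n);ims[n]=d;cv2.imwrite(f'pics/{n}0.png',d['pixels'][:,:,::-1]);print(n,{k:(np.round(v,4).tolist() if not np.isscalar(v) else v) for k,v in d.items() if k!='pixels'})
pickle.dump((s,ims),open('ims0.pkl','wb'))
E
```

```text
pics
0.0 [0.21878468 0.53116003 0.23042273] [-2.98439753e-04  1.94175866e-01  9.80966292e-01 -8.81673331e-04] 0.0853467661761203
scene {'fovy': 49.77664543258507, 'cx': 314.76692293107897, 'cy': 234.49377045319818, 'dist': [-0.0064, 0.0, 0.0, 0.0, 0.0], 'origin': [1.4072, 0.1639, 1.0572], 'orientation': [-0.2546, 0.6259, 0.6872, -0.2667]}
top {'fovy': 54.2464501435889, 'cx': 323.26652648147376, 'cy': 242.74536460787434, 'dist': [-0.0372, 0.0, 0.0, 0.0, 0.0], 'origin': [0.3498, 0.1059, 1.3085], 'orientation': [-0.0548, 0.7142, -0.6964, 0.0447]}
wrist {'fovy': 62.516178028535634, 'cx': 323.65730302587787, 'cy': 238.69393997092263, 'dist': [-0.0481, 0.0, 0.0, 0.0, 0.0], 'tool_from_camera': [[0.0003, -0.9466, -0.3223, 0.0819], [1.0, 0.0003, -0.0, -0.0003], [0.0001, -0.3223, 0.9466, -0.1434], [0.0, 0.0, 0.0, 1.0]]}
```

View pics/scene0.png

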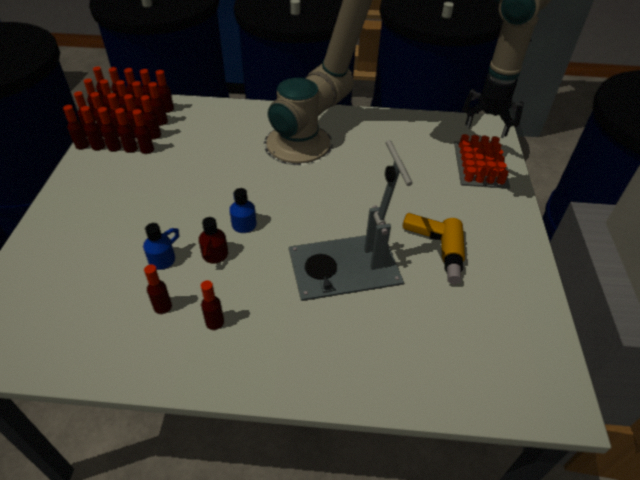

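View pics/top0.png

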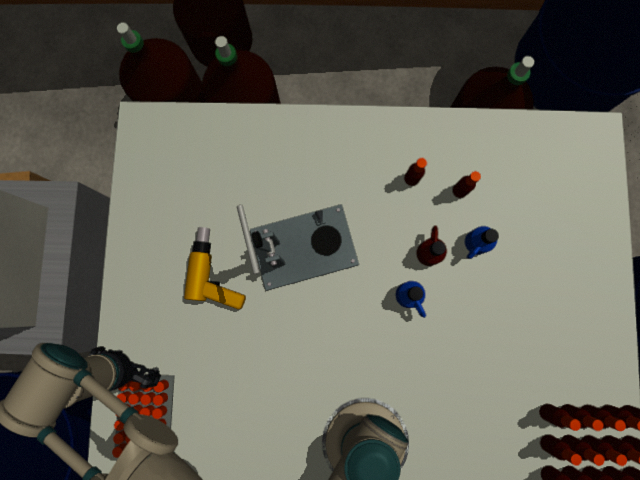

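The scene view shows the dark red-brown jug at (213,245), two blue jugs at (160,248) and (242,212), slim bottles at (158,290) and (212,307), and the stand pad at (321,266). In the top view the jug is at (432,250) with its loop towards (435,232), the blue jugs are at (482,240) and (411,295), and the pad is at (326,240) with the pointer at (319,217). The red-brown one with a loop fits the task. I'll confirm it in an enlarged crop.

Run:
```python
import cv2,pickle,numpy as np
s,ims=pickle.load(open('ims0.pkl','rb'))
def crop(n,x,y,w,h,k):
    im=ims[n]['pixels'][y:y+h,x:x+w,::-1]
    im=cv2.convertScaleAbs(im,alpha=1.8,beta=20)
    return cv2.resize(im,None,fx=k,fy=k,interpolation=cv2.INTER_CUBIC)
a=crop('top',390,200,120,120,0+400/120)
b=crop('scene',130,170,120,120,400/120)
c=crop('top',230,190,140,105,400/140)
d=crop('scene',280,205,140,105,400/140)
h=lambda i:cv2.resize(i,(400,300))
cv2.imwrite('pics/crop1.png',np.vstack([np.hstack([cv2.resize(crop('top',390,210,100,75,4),(400,300)),crop('scene',180,205,100,75,4)]),np.hstack([h(c),h(d)])]))
```

```text
(no output)
```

View pics/crop1.png

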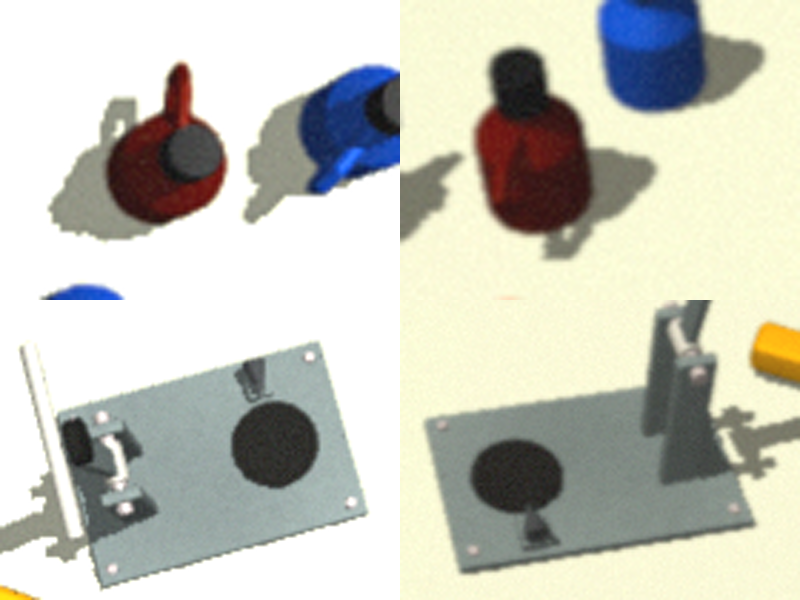

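The crop confirms the target: the jug has a dark red body, a black cap and a loop pointing up in the top image. The cap top is at (438.5,247.8) in the top view and (209.8,220) in the scene view. The pad is at (326.3,240.4) in the top view and (320.6,266.3) in the scene view.

```bash
cat > h.py <<'E'
import numpy as np,cv2,pickle
from scipy.spatial.transform import Rotation as R
def q2R(q): return R.from_quat(np.r_[q[1:],q[0]]).as_matrix()
def cam(d,s=None):
    h,w=d['pixels'].shape[:2]; f=h/2/np.tan(np.radians(d['fovy'])/2)
    K=np.array([[f,0,d['cx']],[0,f,d['cy']],[0,0,1.]])
    if 'origin' in d: return K,np.array(d['dist'],float),q2R(d['orientation']),np.array(d['origin'])
    T=np.array(d['tool_from_camera']);Rt=q2R(s['ee_rot'])
    return K,np.array(d['dist'],float),Rt@T[:3,:3],Rt@T[:3,3]+np.array(s['position'])
def ray(c,p):
    u=cv2.undistortPoints(np.array([[p]],float),c[0],c[1])[0,0]
    v=c[2]@np.r_[u,1];return c[3],v/np.linalg.norm(v)
def atz(c,p,z):
    o,v=ray(c,p);return (o+v*(z-o[2])/v[2])
def tri(*cps):
    A=np.zeros((3,3));b=np.zeros(3);L=[]
    for c,p in cps:
        o,v=ray(c,p);P=np.eye(3)-np.outer(v,v);A+=P;b+=P@o;L.append((o,P))
    x=np.linalg.solve(A,b);return x,[np.linalg.norm(P@(x-o))*1000 for o,P in L]
def proj(c,X):
    X=np.atleast_2d(X);r=c[2].T
    return cv2.projectPoints(np.array(X,float),cv2.Rodrigues(r)[0],-r@c[3],c[0],c[1])[0][:,0]
E
python3 - <<'E'
from h import *
np.set_printoptions(precision=4,suppress=True)
s,ims=pickle.load(open('ims0.pkl','rb'));t=cam(ims['top']);c=cam(ims['scene'])
print('cap',tri((t,(438.5,247.8)),(c,(209.8,220))),atz(t,(438.5,247.8),.125))
print('pad',tri((t,(326.3,240.4)),(c,(320.6,266.3))),atz(t,(326.3,240.4),.018),atz(c,(320.6,266.3),.018))
S=[atz(t,(230+x/2.857,190+(y-300)/2.857),.013) for x,y in((310,356),(352,503),(112,569))]
print(S,'x dir',np.degrees(np.arctan2(*(S[0]-S[1])[1::-1])),'-y dir',np.degrees(np.arctan2(*(S[1]-S[2])[1::-1])))
print('tip',atz(t,(390+180/4,210+67/4),.065),'bodycol',atz(t,(390+178/4,210+115/4),.065))
print('ptr',atz(t,(230+257/2.857,190+97/2.857),.031))
E
```

```text
cap (array([ 0.5111, -0.1667,  0.1276]), [np.float64(1.3618969007515853), np.float64(1.3618969007515311)]) [ 0.5116 -0.1687  0.125 ]
pad (array([0.54  , 0.1194, 0.0139]), [np.float64(0.9740503181841288), np.float64(0.9740503181841715)]) [0.5394 0.1184 0.018 ] [0.5433 0.1205 0.018 ]
[array([0.6288, 0.0862, 0.013 ]), array([0.484 , 0.0423, 0.013 ]), array([0.4141, 0.2731, 0.013 ])] x dir 16.885152594573096 -y dir -73.14171980875388
tip [ 0.5768 -0.1736  0.065 ] bodycol [ 0.5441 -0.1721  0.065 ]
ptr [0.5831 0.137  0.031 ]
```

Call:
{"fn": "apply_moves", "kwargs": {"xyz": [[0,0,-0.2],[0,0,-0.1],[-0.096,-0.163,0],[-0.096,-0.163,0],[-0.096,-0.163,0],[-0.096,-0.163,0],[-0.096,-0.163,0],[0,0,0]], "rot": [[0,0,0],[0,0,0],[0,0,0],[0,0,0],[0,0,0],[0,0,0],[0,0,0],[0,0,0]], "hand": [1,1,1,1,1,1,1,1]}}

```text
clock: 1.15
position: [0.259, 0.2476, 0.3214]
ee_rot: [0.0, 0.197, 0.98, -0.0]
contact_force: [0.9, 0.0, 0.4]
width: 0.0854
gripper_force: 0.0
```

Call:
{"fn": "apply_moves", "kwargs": {"xyz": [[-0.107,-0.136,0],[-0.107,-0.136,0],[-0.107,-0.136,0],[-0.107,-0.136,0],[-0.15,-0.1,0],[-0.18,-0.07,0],[-0.18,-0.07,0],[-0.18,-0.07,0]], "rot": [[0,0,0],[0,0,0],[0,0,0],[0,0,0],[0,0,0],[0,0,0],[0,0,0],[0,0,0]], "hand": [1,1,1,1,1,1,1,1]}}

```text
clock: 2.15
position: [0.4736, -0.1145, 0.3209]
ee_rot: [0.0, 0.194, 0.981, 0.001]
contact_force: [1.5, 1.6, 0.7]
width: 0.0852
gripper_force: 0.0
```

Call:
{"fn": "apply_moves", "kwargs": {"xyz": [[-0.1,-0.02,0.0],[0,0,0],[0,0,0]], "rot": [[0,0,0],[0,0,0],[0,0,0]], "hand": [1,1,1]}}

```text
clock: 2.52
position: [0.4968, -0.1298, 0.3208]
ee_rot: [-0.001, 0.194, 0.981, 0.0]
contact_force: [-0.9, 0.4, -0.0]
width: 0.0854
gripper_force: 0.0
```

```bash
cat > snap.py <<'E'
import sys
from rig import status,get_image
from h import *
n,k=sys.argv[1:3]
s=status.get_state();d=get_image(n);pickle.dump((s,d),open(k+'.pkl','wb'))
im=cv2.convertScaleAbs(d['pixels'][:,:,::-1],alpha=1.8,beta=15);
if len(sys.argv)>3:
    x,y,w,h,z=map(int,sys.argv[3:]);im=cv2.resize(im[y:y+h,x:x+w],None,fx=z,fy=z,interpolation=2)
cv2.imwrite(f'pics/{k}.png',im);print(s['clock'],s['position'],s['ee_rot'],s['qpos'])
E
python3 snap.py wrist w1
```

```text
2.525 [ 0.49684389 -0.12975764  0.32077258] [-8.28271994e-04  1.93663034e-01  9.81067636e-01  4.85873458e-04] [-3.91472377e-01  1.44415299e-01  1.46036509e+00  6.29810867e-04
  1.53862671e+00 -1.57250035e+00]
```

View pics/w1.png

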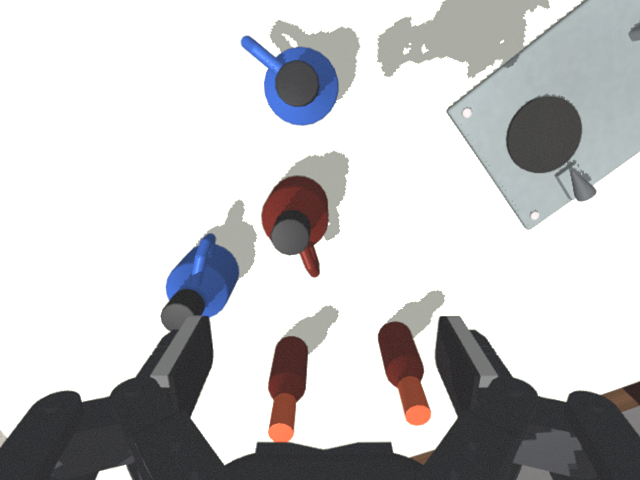

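The wrist view shows the jug's cap top at (291,236) and its loop end near (314,270). The pad centre is at (544,134), the pointer tip at about (571,163), and the plate screws at (467,113) and (534,215).

Run:
```python
from h import *
np.set_printoptions(precision=4,suppress=True)
s0,ims=pickle.load(open('ims0.pkl','rb'));t=cam(ims['top']);c=cam(ims['scene'])
s,d=pickle.load(open('w1.pkl','rb'));w=cam(d,s)
print('cap',tri((t,(438.5,247.8)),(w,(291,236))),tri((t,(438.5,247.8)),(w,(291,236)),(c,(209.8,220))),atz(w,(291,236),.125))
J=tri((t,(438.5,247.8)),(w,(291,236)),(c,(209.8,220)))[0]
for z in(.05,.065,.08):
  for p in((309,258),(314,270)):
    v=atz(w,p,z)-J;print('loop w',z,np.hypot(v[0],v[1]),np.degrees(np.arctan2(v[1],v[0])))
  v=atz(t,(435,226.9),z)-J;print('  top',np.hypot(v[0],v[1]),np.degrees(np.arctan2(v[1],v[0])))
print('pad',tri((t,(326.3,240.4)),(w,(544,134)),(c,(320.6,266.3))),atz(w,(544,134),.018))
a,b=atz(w,(467,113),.013),atz(w,(534,215),.013);print(a,b,np.degrees(np.arctan2(*(b-a)[1::-1])))
# jug model overlay by colour: fit x,y,yaw with silhouettes of red mask in w and top
```

```text
cap (array([ 0.5096, -0.1654,  0.1404]), [np.float64(0.31295321747092897), np.float64(0.31295321747098104)]) (array([ 0.5119, -0.167 ,  0.1287]), [np.float64(1.1219341613738882), np.float64(1.4637269601464922), np.float64(1.9864174882964722)]) [ 0.5139 -0.1689  0.125 ]
loop w 0.05 0.054822439784141884 -9.610634747702365
loop w 0.05 0.0703609167234242 -7.858577839818412
  top 0.06797915540881923 -8.501812172472114
loop w 0.065 0.04922622533579664 -7.4291653822430455
loop w 0.065 0.06425614130974194 -6.088839877117856
  top 0.06484434580486952 -5.911337758577484
loop w 0.08 0.04371957304719807 -4.693319179875357
loop w 0.08 0.05822548798581225 -3.95009431193378
  top 0.06185535789516166 -3.0641997146042286
pad (array([0.5405, 0.1193, 0.0146]), [np.float64(1.074683731803175), np.float64(0.7395870627231191), np.float64(1.106932221332147)]) [0.5403 0.1174 0.018 ]
[0.4874 0.0443 0.013 ] [0.6306 0.0876 0.013 ] 16.83184301545889
```

```bash
cat > fit.py <<'E'
from h import *
from scipy.optimize import minimize
def disc(r,z,n=40):
    a=np.linspace(0,2*np.pi,n);return np.c_[r*np.cos(a),r*np.sin(a),0*a+z]
def hull(m,c,P,v): cv2.fillConvexPoly(m,cv2.convexHull(np.round(proj(c,P)*16).astype(np.int32)),v,cv2.LINE_AA,4)
def ball(p,q,r):
    g=np.random.RandomState(0).randn(120,3);g*=r/np.linalg.norm(g,axis=1)[:,None];return np.r_[g+p,g+q]
L=[(.025,0,.079),(.052,0,.079),(.062,0,.069),(.062,0,.048),(.052,0,.038),(.03,0,.038)]
def render(c,x,y,yaw,z0=0):
    M=R.from_euler('z',yaw).as_matrix();T=lambda P:np.asarray(P)@M.T+[x,y,z0]
    m=np.zeros((480,640),np.uint8)
    for a,b in zip(L,L[1:]): hull(m,c,T(ball(np.array(a),np.array(b),.006)),255)
    hull(m,c,T(np.r_[disc(.036,0),disc(.036,.064)]),255);hull(m,c,T(np.r_[disc(.036,.064),disc(.016,.084)]),255)
    hull(m,c,T(np.r_[disc(.016,.084),disc(.016,.092)]),255);hull(m,c,T(np.r_[disc(.018,.092),disc(.018,.125)]),0)
    return m
def mask(im,c,x,y,z0=0):
    r,g,b=[im[:,:,i].astype(int) for i in range(3)]
    m=((r>25)&(r>2*g)&(r>2*b)).astype(np.uint8)*255
    roi=np.zeros_like(m);u=proj(c,[[x,y,z0+.05]])[0]
    k=np.linalg.norm(proj(c,[[x,y+.08,z0+.05]])[0]-u);cv2.circle(roi,tuple(int(v) for v in u),int(k),255,-1)
    return m&roi
def fit(views,x,y,yaw,z0=0):
    ms=[(c,mask(im,c,x,y,z0)) for im,c in views]
    out=[]
    for sel in [ms]+[[m] for m in ms]:
        f=lambda p:sum(np.abs(render(c,p[0]/100,p[1]/100,p[2]/5,z0).astype(float)-m).sum()/max(m.sum(),1) for c,m in sel)
        r=minimize(f,[x*100,y*100,yaw*5],method='Nelder-Mead',options=dict(initial_simplex=[[x*100,y*100,yaw*5],[x*100+1,y*100,yaw*5],[x*100,y*100+1,yaw*5],[x*100,y*100,yaw*5+1]]))
        print(r.x[:2]/100,np.degrees(r.x[2]/5),r.fun)
    return ms
if __name__=='__main__':
    s0,ims=pickle.load(open('ims0.pkl','rb'));s,d=pickle.load(open('w1.pkl','rb'))
    fit([(ims['top']['pixels'],cam(ims['top'])),(ims['scene']['pixels'],cam(ims['scene'])),(d['pixels'],cam(d,s))],.511,-.167,-.1)
E
python3 fit.py
```

```text
[ 0.51528723 -0.17172033] -3.7350277973239674 3.433961279867034
[ 0.52074806 -0.18111971] 4.3749079184818855 1.483829121002013
[ 0.50715385 -0.16744618] 10.980557146666333 1.5595047686748416
[ 0.51620092 -0.17192455] -4.379320628261742 0.2235251737582641
```

```bash
sed -i 's/m=((r>25).*/m=((r-np.maximum(g,b)>12)\&(r>1.6*g)).astype(np.uint8)*255/' fit.py; python3 fit.py
python3 - <<'E'
from fit import *
s0,ims=pickle.load(open('ims0.pkl','rb'));
for n,(u,v) in dict(top=(425,255),scene=(215,250)).items():
    print(ims[n]['pixels'][v,u-20:u+21:5].tolist(),mask(ims[n]['pixels'],cam(ims[n]),.513,-.169).sum()/255)
E
```

```text
[ 0.51545694 -0.17229412] -3.497878867124057 0.9576194682545265
[ 0.51567007 -0.17283901] -5.481435291759904 0.4336566318176093
[ 0.50619205 -0.16912196] 9.759293010379452 0.23987977672820954
[ 0.51609542 -0.17193412] -4.108730784811169 0.18593980785126768
[[138, 139, 124], [71, 70, 63], [72, 71, 64], [16, 0, 0], [23, 2, 0], [27, 7, 4], [11, 4, 6], [45, 6, 0], [72, 41, 34]] 467.0
[[128, 127, 109], [90, 80, 68], [51, 7, 1], [24, 0, 0], [23, 6, 3], [16, 0, 0], [16, 0, 0], [54, 54, 46], [55, 56, 48]] 685.0
```

Call:
{"fn": "apply_moves", "kwargs": {"xyz": [[-0.108,-0.104,0],[0,0,0],[0,0,0.16],[0,0,0.16],[0,0,0.16],[0,0,0.0],[0,0,0]], "rot": [[0,0,-0.152],[0,0,-0.152],[0,0,0],[0,0,0],[0,0,0],[0,0,0],[0,0,0]], "hand": [1,1,1,1,1,1,1]}}

```text
clock: 3.45
position: [0.5161, -0.172, 0.1795]
ee_rot: [0.002, 0.036, 0.999, -0.001]
contact_force: [0.9, -0.1, 1.6]
width: 0.0854
gripper_force: 0.0
```

```bash
python3 snap.py wrist w2
python3 - <<'E'
from fit import *
s0,ims=pickle.load(open('ims0.pkl','rb'));s,d=pickle.load(open('w2.pkl','rb'))
fit([(d['pixels'],cam(d,s))],.515,-.171,-.07)
print(q2R(s['ee_rot'])[:,1])
E
```

```text
3.45 [ 0.51612101 -0.1720403   0.17946489] [ 1.61977712e-03  3.58940012e-02  9.99354096e-01 -6.22803757e-04] [-4.49773009e-01  2.62458445e-01  1.65791343e+00  1.73038508e-04
  1.21775381e+00 -1.94882535e+00]
[ 0.51653472 -0.17055524] -3.05808346161496 0.12340270100786771
[ 0.51653472 -0.17055524] -3.05808346161496 0.12340270100786771
[ 0.07174365  0.99742247 -0.00112852]
```

View pics/w2.png

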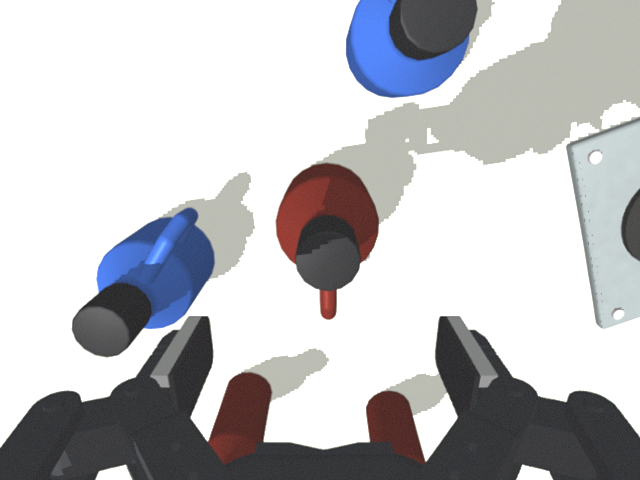

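The cap top is at (328,259) and the loop end at (328,312), so the jug's axis lies within 2 mm of the TCP. I'll descend and grip.

Call:
{"fn": "apply_moves", "kwargs": {"xyz": [[0,0.005,0.15],[0,0,0.151],[0,0,0],[0,0,0],[0,0,0],[0,0,0],[0,0,0],[0,0,0]], "rot": [[0,0,0],[0,0,0],[0,0,0],[0,0,0],[0,0,0],[0,0,0],[0,0,0],[0,0,0]], "hand": [1,1,1,-1,-1,-1,-1,-1], "force": 50}}

```text
clock: 4.5
position: [0.5165, -0.1708, 0.0889]
ee_rot: [0.002, 0.036, 0.999, -0.0]
contact_force: [-0.3, 2.1, 5.1]
width: 0.0345
gripper_force: 49.2
```

Call:
{"fn": "apply_moves", "kwargs": {"xyz": [[0,0,-0.05],[0,0,-0.1],[0,0,-0.12],[0,0,0],[0,0.06,0],[0,0.11,0],[0,0.12,0],[0,0.12,0]], "rot": [[0,0,0],[0,0,0],[0,0,0],[0,0,0],[0,0,0],[0,0,0],[0,0,0],[0,0,0]], "hand": [-1,-1,-1,-1,-1,-1,-1,-1]}}

```text
clock: 5.5
position: [0.5224, -0.0454, 0.1659]
ee_rot: [-0.002, 0.036, 0.999, 0.001]
contact_force: [-0.2, 0.7, -4.3]
width: 0.0348
gripper_force: 50.8
```

Call:
{"fn": "apply_moves", "kwargs": {"xyz": [[0,0.12,0],[0,0.12,0],[0,0.12,0],[-0.005,0.1,0],[-0.005,0.05,0],[0,0.05,0],[0,0,0],[0,0,0]], "rot": [[0,0,0],[0,0,0],[0,0,0],[0,0,0],[0,0,0],[0,0,0],[0,0,0],[0,0,0]], "hand": [-1,-1,-1,-1,-1,-1,-1,-1]}}

```text
clock: 6.5
position: [0.5391, 0.1187, 0.1678]
ee_rot: [-0.0, 0.036, 0.999, -0.0]
contact_force: [-0.6, 0.4, -4.2]
width: 0.0349
gripper_force: 51.0
```

Call:
{"fn": "apply_moves", "kwargs": {"xyz": [[0,0,0],[0,0,0],[0,0,0],[0,0,0],[0,0,0],[0,0,0]], "rot": [[0,0,-0.084],[0,0,-0.084],[0,0,-0.084],[0,0,-0.084],[0,0,0],[0,0,0]], "hand": [-1,-1,-1,-1,-1,-1]}}

```text
clock: 7.25
position: [0.5393, 0.1189, 0.1681]
ee_rot: [0.0, -0.138, 0.99, -0.0]
contact_force: [-0.7, 0.0, -4.1]
width: 0.0346
gripper_force: 51.1
```

```bash
python3 snap.py wrist w3
python3 - <<'E'
from fit import *
s,d=pickle.load(open('w3.pkl','rb'));p=s['position']
for z in (.075,.08,.085): fit([(d['pixels'],cam(d,s))],p[0],p[1],.29,z)
print(q2R(s['ee_rot'])[:,1],s['contact_force'],s['width'])
E
```

```text
7.25 [0.53926554 0.11886384 0.16805919] [ 2.05125889e-05 -1.38231214e-01  9.90399984e-01 -5.64396951e-05] [ 9.10126872e-02  2.84980104e-01  1.65569338e+00 -1.18835179e-04
  1.20087282e+00 -1.75709120e+00]
[0.53903754 0.11845527] 16.875254235880206 0.12222268587422358
[0.53903754 0.11845527] 16.875254235880206 0.12222268587422358
[0.53821758 0.11820092] 23.46250625436304 0.13669233753247495
[0.53821758 0.11820092] 23.46250625436304 0.13669233753247495
[0.53677972 0.11741973] 24.87311262475493 0.17914091466175813
[0.53677972 0.11741973] 24.87311262475493 0.17914091466175813
[-2.73808381e-01  9.61784257e-01 -1.17466706e-04] [-0.74834512  0.04526848 -4.09880691] 0.034616326979685835
```

View pics/w3.png

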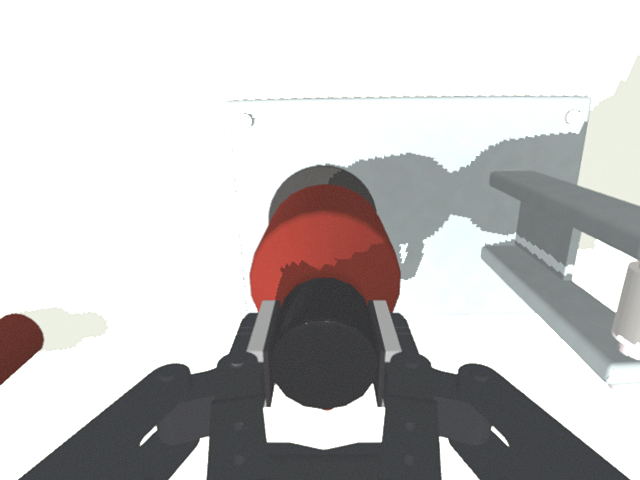

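The view shows the held jug upright above the pad. The pad's edge runs from (269,213) to (377,213) with its far edge at (323,166), the plate edge is level at row about 99, and the two screws are at (248,120) and (573,117).

Run:
```python
from h import *
np.set_printoptions(precision=4,suppress=True)
s,d=pickle.load(open('w3.pkl','rb'));w=cam(d,s);a=np.radians(16.85)
print(atz(w,(323,166),.018)+.042*np.array([np.cos(a),np.sin(a),0]))
A,B=atz(w,(248,120),.013),atz(w,(573,117),.013);v=B-A;print(A,B,np.degrees(np.arctan2(v[1],v[0]))-90)
s0,ims=pickle.load(open('ims0.pkl','rb'));t=cam(ims['top'])
g=ims['top']['pixels'];m=(g.max(2)<45).astype(np.uint8);n,l,st,ce=cv2.connectedComponentsWithStats(m);i=l[240,326];print(st[i],ce[i],atz(t,ce[i],.018))
```

```text
[0.5422 0.1189 0.018 ]
[0.4854 0.0453 0.013 ] [0.4163 0.2743 0.013 ] 16.794548992769023
[311 226  30  30 706] [325.585 240.262] [0.5397 0.1204 0.018 ]
```

Call:
{"fn": "apply_moves", "kwargs": {"xyz": [[-0.006,0,0.05],[0,0,0.08],[0,0,0.05],[0,0,0.01],[0,0,0],[0,0,0.005],[0,0,0]], "rot": [[0,0,0],[0,0,0],[0,0,0],[0,0,0],[0,0,0],[0,0,0],[0,0,0]], "hand": [-1,-1,-1,-1,-1,-1,-1]}}

```text
clock: 8.18
position: [0.5413, 0.12, 0.11]
ee_rot: [0.001, -0.139, 0.99, 0.0]
contact_force: [-0.6, 0.3, -4.2]
width: 0.0346
gripper_force: 50.9
```

Call:
{"fn": "apply_moves", "kwargs": {"xyz": [[0,0,0.003],[0,0,0.003],[0,0,0.002],[0,0,0]], "rot": [[0,0,0],[0,0,0],[0,0,0],[0,0,0]], "hand": [-1,-1,-1,-1]}}

```text
clock: 8.68
position: [0.541, 0.12, 0.1071]
ee_rot: [0.0, -0.139, 0.99, 0.0]
contact_force: [0.0, 0.4, -4.1]
width: 0.0354
gripper_force: 51.2
```

Call:
{"fn": "apply_moves", "kwargs": {"xyz": [[0,0,0.003],[0,0,0.002],[0,0,0]], "rot": [[0,0,0],[0,0,0],[0,0,0]], "hand": [-1,-1,-1]}}

```text
clock: 9.05
position: [0.5412, 0.1201, 0.107]
ee_rot: [0.001, -0.139, 0.99, 0.0]
contact_force: [-2.4, 0.5, 5.3]
width: 0.0349
gripper_force: 52.0
```

Pad contact is made. I'll release, rise and look.

Call:
{"fn": "apply_moves", "kwargs": {"xyz": [[0,0,0],[0,0,0],[0,0,0],[0,0,0],[0,0,-0.05],[0,0,-0.1],[0,0,-0.15],[0,0,-0.15]], "rot": [[0,0,0],[0,0,0],[0,0,0],[0,0,0],[0,0,0],[0,0,0],[0,0,0],[0,0,0]], "hand": [0.5,0.5,0.5,0.5,0.6,1,1,1]}}

```text
clock: 10.05
position: [0.541, 0.12, 0.2429]
ee_rot: [0.001, -0.139, 0.99, 0.0]
contact_force: [1.6, 1.2, 0.5]
width: 0.0852
gripper_force: 0.0
```

Call:
{"fn": "apply_moves", "kwargs": {"xyz": [[0.1,0,-0.1],[0.1,0,-0.1],[0,0,0],[0,0,0]], "rot": [[0,0,0],[0,0,0],[0,0,0],[0,0,0]], "hand": [1,1,1,1]}}

```text
clock: 10.55
position: [0.4836, 0.1035, 0.3008]
ee_rot: [0.001, -0.139, 0.99, 0.0]
contact_force: [0.6, 0.4, -0.0]
width: 0.0856
gripper_force: 0.0
```

```bash
python3 snap.py wrist w4; python3 snap.py scene s4 270 130 160 160 4;python3 snap.py top t4 220 180 160 120 4
python3 - <<'E'
from fit import *
s,d=pickle.load(open('w4.pkl','rb'))
fit([(d['pixels'],cam(d,s))],.541,.12,.29,.018)
import cv2
a=cv2.imread('pics/w4.png');b=cv2.imread('pics/s4.png');t=cv2.imread('pics/t4.png')
r=cv2.resize
cv2.imwrite('pics/c4.png',np.hstack([r(a,(440,330)),r(b,(330,330))]))
E
```

```text
10.55 [0.48359493 0.10349316 0.3007912 ] [ 6.27554607e-04 -1.39235061e-01  9.90259158e-01  5.50067280e-05] [ 6.98851976e-02  1.19264006e-01  1.53847182e+00  1.98055269e-04
  1.48261245e+00 -1.78030632e+00]
10.6 [0.48353868 0.1034814  0.30001717] [-2.32723372e-04 -1.39240958e-01  9.90258498e-01  9.60579260e-05] [ 6.98976213e-02  1.20435375e-01  1.53895575e+00  1.59807567e-04
  1.48267925e+00 -1.78030255e+00]
10.65 [0.48351651 0.10349777 0.29958319] [-7.62016546e-04 -1.39270314e-01  9.90254098e-01  1.40792736e-04] [ 6.99226651e-02  1.21166879e-01  1.53913923e+00  1.75283490e-04
  1.48282651e+00 -1.78033830e+00]
[0.54007492 0.11985725] 16.266305444197393 0.11620940757523139
[0.54007492 0.11985725] 16.266305444197393 0.11620940757523139
```

View pics/c4.png

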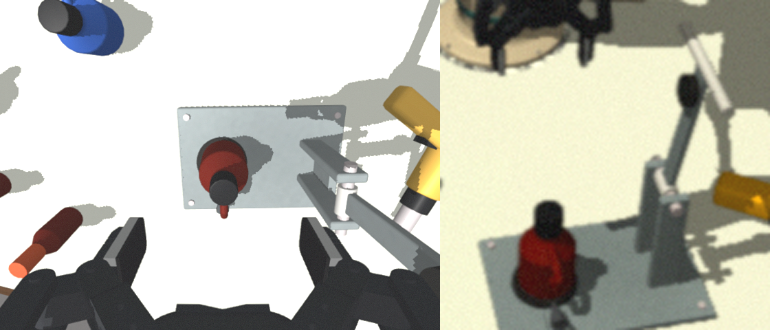

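The jug stands upright and centred, at about (0.540,0.120) with its loop at 16.3° against the stand's 16.85°. Next I'll locate the crossbar.

Run:
```python
from h import *
np.set_printoptions(precision=4,suppress=True)
s0,ims=pickle.load(open('ims0.pkl','rb'));t=cam(ims['top']);c=cam(ims['scene'])
a=np.radians(16.85);X=np.array([np.cos(a),np.sin(a),0]);Y=np.array([-np.sin(a),np.cos(a),0]);P=np.array([.5412,.1193,0]);H=P+.145*Y+[0,0,.16]
k=2.857
for p,q in (((230+28/k,190+47/k),(407,182)),((230+76/k,190+233/k),(390,143))):
    x,e=tri((t,p),(c,q));v=x-H;print(x,e,v@X,v@Y,v[2],np.hypot(v@Y,v[2]))
b1=(230+28/k,190+47/k);b2=(230+76/k,190+233/k)
for th in (90,95,100,105,110):
    C=H+.178*(-Y*np.cos(np.radians(th))+[0,0,np.sin(np.radians(th))]);print(th,C,proj(t,[C+.075*X,C-.075*X]).round(1).tolist(),proj(c,[C+.075*X,C-.075*X]).round(1).tolist(),'grip',C-.05*X)
print(b1,b2)
i=cv2.convertScaleAbs(ims['scene']['pixels'][125:205,365:425,::-1],alpha=1.8,beta=15);j=cv2.convertScaleAbs(ims['top']['pixels'][195:285,220:287,::-1],alpha=1.8)
cv2.imwrite('pics/bar.png',np.hstack([cv2.resize(i,(390,520),interpolation=2),cv2.resize(j,(387,520),interpolation=2)]))
```

```text
[0.5605 0.2991 0.339 ] [np.float64(1.372303184813868), np.float64(1.3723031848137899)] 0.07060632640628457 0.021523598016743656 0.17901876837546024 0.18030802728179646
[0.4236 0.2615 0.3356] [np.float64(2.5184137207927844), np.float64(2.518413720792762)] -0.07135805340376955 0.02516052911760097 0.17559689583784963 0.17739030991958454
90 [0.4992 0.2581 0.338 ] [[249.8, 202.0], [267.3, 269.9]] [[398.6, 184.9], [378.1, 142.5]] grip [0.4513 0.2436 0.338 ]
95 [0.4947 0.2729 0.3373] [[242.8, 204.0], [260.2, 271.9]] [[405.5, 184.2], [384.5, 142.0]] grip [0.4468 0.2584 0.3373]
100 [0.4902 0.2877 0.3353] [[236.0, 206.1], [253.2, 273.9]] [[412.3, 184.1], [390.8, 142.0]] grip [0.4424 0.2732 0.3353]
105 [0.4858 0.3022 0.3319] [[229.5, 208.3], [246.4, 276.0]] [[418.8, 184.4], [396.8, 142.4]] grip [0.438  0.2877 0.3319]
110 [0.4815 0.3163 0.3273] [[223.3, 210.6], [240.0, 278.0]] [[425.0, 185.2], [402.6, 143.3]] grip [0.4337 0.3018 0.3273]
(239.80049002450122, 206.45082254112705) (256.60133006650335, 271.5540777038852)
```

View pics/bar.png

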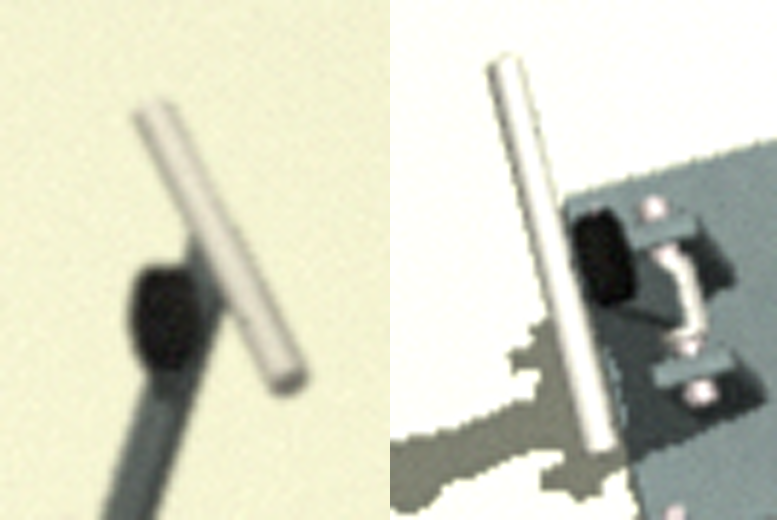

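The crop puts the bar ends at (388,142) and (410,183.5) in the scene view, and at (239.7,205.7) and (256.4,271.2) in the top view. That gives an arm angle of about 97.5° and a grip point near (0.4446,0.2658,0.3365).

Call:
{"fn": "apply_moves", "kwargs": {"xyz": [[0,0,-0.17],[0,0,-0.17],[-0.006,0.139,0],[-0.006,0.139,0],[-0.006,0.139,0],[-0.006,0.139,0],[0,0,0],[0,0,0]], "rot": [[0,0,0],[0,0,0],[0,0,0],[0,0,0],[0,0,0],[0,0,0],[0,0,-0.014],[0,0,0]], "hand": [1,1,1,1,1,1,1,1]}}

```text
clock: 11.7
position: [0.4446, 0.2656, 0.4016]
ee_rot: [-0.001, -0.147, 0.989, -0.001]
contact_force: [0.9, -0.5, 0.3]
width: 0.0857
gripper_force: 0.0
```

```bash
python3 snap.py wrist w5
```

```text
11.7 [0.44459228 0.26558644 0.40161571] [-8.24454364e-04 -1.46699647e-01  9.89180564e-01 -5.87226518e-04] [ 4.04580043e-01  1.41112569e-01  1.27341303e+00 -7.25150529e-04
  1.72896054e+00 -1.46079196e+00]
```

View pics/w5.png

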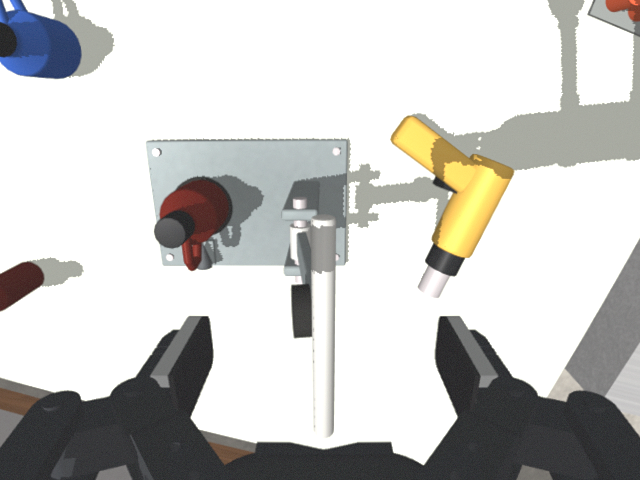

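The crossbar runs from (323,217) to (323,435), centred between the fingers. I'll descend and grip it.

Call:
{"fn": "apply_moves", "kwargs": {"xyz": [[0,0,0.14],[0,0,0.12],[0,0,0.03],[0,0,0],[0,0,0],[0,0,0],[0,0,0],[0,0,0]], "rot": [[0,0,0],[0,0,0],[0,0,0],[0,0,0],[0,0,0],[0,0,0],[0,0,0],[0,0,0]], "hand": [1,1,1,-1,-1,-1,-1,-1], "force": 25}}

```text
clock: 12.75
position: [0.4446, 0.2659, 0.3165]
ee_rot: [0.001, -0.147, 0.989, 0.0]
contact_force: [0.2, 0.1, 3.5]
width: 0.0132
gripper_force: 24.4
```

Call:
{"fn": "apply_moves", "kwargs": {"xyz": [[0,-0.04,-0.002],[0,-0.037,-0.003],[0,-0.077,0.005],[0,-0.076,0.015],[0,-0.073,0.025],[0,-0.07,0.034],[0,0,0],[0,0,0]], "rot": [[0,0,0],[0,0,0],[0,0,0],[0,0,0],[0,0,0],[0,0,0],[0,0,0],[0,0,0]], "hand": [-1,-1,-1,-1,-1,-1,-1,-1]}}

```text
clock: 13.75
position: [0.4773, 0.1579, 0.2935]
ee_rot: [0.0, -0.146, 0.989, -0.001]
contact_force: [3.3, -1.9, 0.7]
width: 0.0132
gripper_force: 25.5
```

Call:
{"fn": "apply_moves", "kwargs": {"xyz": [[0,-0.065,0.043],[0,-0.058,0.051],[0,-0.051,0.058],[0,-0.043,0.065],[0,-0.034,0.07],[0,-0.025,0.073],[0,0,0],[0,0,0]], "rot": [[0,0,0],[0,0,0],[0,0,0],[0,0,0],[0,0,0],[0,0,0],[0,0,0],[0,0,0]], "hand": [-1,-1,-1,-1,-1,-1,-1,-1]}}

```text
clock: 14.75
position: [0.5011, 0.0789, 0.1848]
ee_rot: [-0.0, -0.147, 0.989, -0.0]
contact_force: [3.5, -1.2, -2.5]
width: 0.013
gripper_force: 27.3
```

Call:
{"fn": "apply_moves", "kwargs": {"xyz": [[0,-0.012,0.06],[0,-0.004,0.05],[0,-0.001,0.02],[0,0,0.0],[0,0,0]], "rot": [[0,0,0],[0,0,0],[0,0,0],[0,0,0],[0,0,0]], "hand": [-1,-1,-1,-1,-1]}}

```text
clock: 15.38
position: [0.5029, 0.0726, 0.1465]
ee_rot: [0.0, -0.147, 0.989, -0.002]
contact_force: [3.3, -7.1, -2.4]
width: 0.0128
gripper_force: 28.1
```

Call:
{"fn": "apply_moves", "kwargs": {"xyz": [[0,0,0.008],[0,0,0.007],[0,0,0.005],[0,0,0]], "rot": [[0,0,0],[0,0,0],[0,0,0],[0,0,0]], "hand": [-1,-1,-1,-1]}}

```text
clock: 15.88
position: [0.5031, 0.0723, 0.141]
ee_rot: [0.001, -0.147, 0.989, -0.002]
contact_force: [3.9, -7.9, 0.4]
width: 0.0134
gripper_force: 28.4
```

Call:
{"fn": "apply_moves", "kwargs": {"xyz": [[0,0,0.005],[0,0,0.003],[0,0,0]], "rot": [[0,0,0],[0,0,0],[0,0,0]], "hand": [-1,-1,-1]}}

```text
clock: 16.25
position: [0.5031, 0.0723, 0.1387]
ee_rot: [0.001, -0.147, 0.989, -0.002]
contact_force: [2.7, -7.9, 0.7]
width: 0.0129
gripper_force: 28.5
```

Call:
{"fn": "apply_moves", "kwargs": {"xyz": [[0,0,0.004],[0,0,0.003],[0,0,0]], "rot": [[0,0,0],[0,0,0],[0,0,0]], "hand": [-1,-1,-1]}}

```text
clock: 16.62
position: [0.5031, 0.0722, 0.1365]
ee_rot: [0.001, -0.147, 0.989, -0.003]
contact_force: [3.6, -8.2, 1.3]
width: 0.0132
gripper_force: 28.5
```

Call:
{"fn": "apply_moves", "kwargs": {"xyz": [[0,0,0.004],[0,0,0.004],[0,0,0]], "rot": [[0,0,0],[0,0,0],[0,0,0]], "hand": [-1,-1,-1]}}

```text
clock: 17.0
position: [0.5031, 0.0722, 0.1341]
ee_rot: [0.001, -0.147, 0.989, -0.003]
contact_force: [3.5, -7.9, 0.1]
width: 0.0127
gripper_force: 28.6
```

Call:
{"fn": "apply_moves", "kwargs": {"xyz": [[0,0,0.004],[0,0,0.003],[0,0,0]], "rot": [[0,0,0],[0,0,0],[0,0,0]], "hand": [-1,-1,-1]}}

```text
clock: 17.38
position: [0.5031, 0.0722, 0.1333]
ee_rot: [0.001, -0.147, 0.989, -0.003]
contact_force: [1.1, -7.6, 8.0]
width: 0.0129
gripper_force: 29.2
```

```bash
python3 - <<'E'
from rig import status;s=status.get_state();print(s['contact_force'],s['moment'],s['position'])
E
python3 snap.py scene s6; python3 snap.py wrist w6
python3 - <<'E'
import cv2,numpy as np
a=cv2.imread('pics/s6.png')[195:315,280:400];b=cv2.imread('pics/w6.png')
cv2.imwrite('pics/c6.png',np.hstack([cv2.resize(a,(400,400),interpolation=2),cv2.resize(b[100:460,160:560],(400,400))]))
E
```

```text
[ 1.09796239 -7.62772711  7.96322029] [-1.0150133  -0.03433122  0.03077732] [0.50314299 0.0721709  0.13330403]
17.375 [0.50314299 0.0721709  0.13330403] [ 0.00107426 -0.14727565  0.98909142 -0.00262576] [ 0.009054    0.25292202  1.79972281 -0.00554226  1.08609988 -1.85479478]
17.425 [0.50316332 0.07219096 0.13331211] [ 0.00110394 -0.14731129  0.98908606 -0.00263147] [ 0.00909571  0.25291588  1.79970853 -0.00554588  1.08605997 -1.85482342]
```

View pics/c6.png

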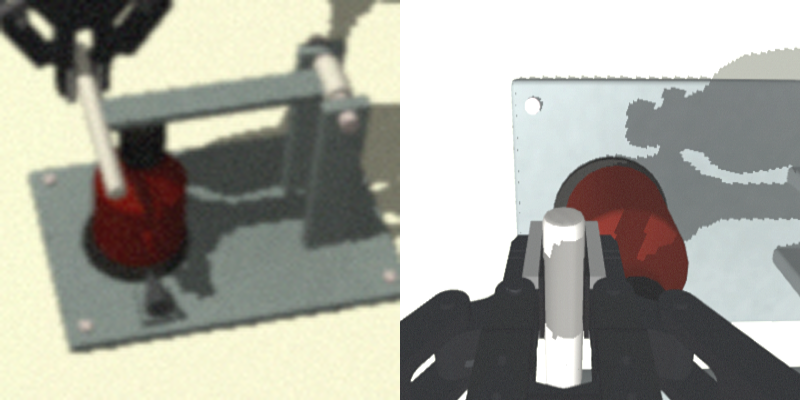

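The foot rests on the cap: the arm is level in the scene crop, with the foot on the cap at (143,125), and the tool feels 8 N. I'll press slightly more, then release and retreat straight up.

Call:
{"fn": "apply_moves", "kwargs": {"xyz": [[0,0,0.003],[0,0,0],[0,0,0],[0,0,0],[0,0,0],[0,0,0]], "rot": [[0,0,0],[0,0,0],[0,0,0],[0,0,0],[0,0,0],[0,0,0]], "hand": [-1,-1,1,1,1,1]}}

```text
clock: 18.23
position: [0.5018, 0.0748, 0.1301]
ee_rot: [-0.0, -0.147, 0.989, 0.0]
contact_force: [0.1, -0.3, 0.8]
width: 0.0835
gripper_force: 0.0
```

Call:
{"fn": "apply_moves", "kwargs": {"xyz": [[0,0,0],[0,0,-0.03],[0,0,-0.1],[0,0,-0.15],[0,0,-0.15],[0.1,0,-0.1],[0.1,0,0],[0,0,0]], "rot": [[0,0,0],[0,0,0],[0,0,0],[0,0,0],[0,0,0],[0,0,0],[0,0,0],[0,0,0]], "hand": [1,1,1,1,1,1,1,1]}}

```text
clock: 19.23
position: [0.4432, 0.0569, 0.2908]
ee_rot: [0.001, -0.146, 0.989, -0.0]
contact_force: [0.1, 0.2, -0.2]
width: 0.0857
gripper_force: 0.0
```

```bash
python3 snap.py scene s7; python3 snap.py wrist w7
python3 - <<'E'
from fit import *
np.set_printoptions(precision=1,suppress=True)
s,d=pickle.load(open('s7.pkl','rb'));s6,d6=pickle.load(open('s6.pkl','rb'))
A=d['pixels'].astype(int);B=d6['pixels'].astype(int)
D=np.abs(A-B).max(2)[215:315,300:400]  # arm, jug, stand region (below gripper)
print('changed px',(D>40).sum(),np.argwhere(D>40).mean(0) if (D>40).any() else '')
s0,ims=pickle.load(open('ims0.pkl','rb'))
C=np.abs(A-ims['scene']['pixels'].astype(int)).max(2)
for n,(x,y) in dict(ba=(158,290),bb=(212,307),gun=(440,245)).items(): print(n,(C[y-30:y+30,x-30:x+30]>40).sum())
# crossbar blob: +x end in scene, bright aluminium, vs model for arm angles
c=cam(d);a=np.radians(16.85);X=np.array([np.cos(a),np.sin(a),0]);Y=np.array([-np.sin(a),np.cos(a),0]);H=np.array([.5412,.1193,.16])+.145*Y
for th in(0,2,4,-2):
    C0=H+.178*(-Y*np.cos(np.radians(th))+[0,0,np.sin(np.radians(th))]);print(th,proj(c,[C0+.075*X,C0-.075*X]))
m=((A.min(2)>75)&(np.abs(A[:,:,0]-A[:,:,2])<25)).astype(np.uint8)[200:270,290:330]
print('\n'.join(''.join('#' if v else '.' for v in r) for r in m[::2]))
sw,dw=pickle.load(open('w7.pkl','rb'));fit([(dw['pixels'],cam(dw,sw))],.541,.12,.29,.018)
E
```

```text
19.225 [0.44322301 0.05688029 0.29083157] [ 7.95787224e-04 -1.46206623e-01  9.89253746e-01 -1.28246017e-04] [-2.83224850e-02  4.77016012e-02  1.64328012e+00  2.48041528e-05
  1.44899901e+00 -1.89258709e+00]
19.275 [0.44448345 0.05705754 0.29044676] [ 1.11111643e-03 -1.46266287e-01  9.89244628e-01 -6.70535573e-05] [-2.80308747e-02  4.95225811e-02  1.64226131e+00  2.56403693e-04
  1.44759708e+00 -1.89244442e+00]
changed px 580 [13.1 69.6]
ba 0
bb 0
gun 385
0 [[314.6 252.8]
 [302.2 208.5]]
2 [[314.7 251. ]
 [302.3 206.7]]
4 [[314.8 249.2]
 [302.4 204.9]]
-2 [[314.6 254.6]
 [302.3 210.3]]
########################################
########################################
########################################
########################################
########################################
########################################
########################################
########################################
########################################
########################################
########################################
########################################
################
[... 324 characters left out ...]
###########.................
########################................
#################...#####...............
#####................####...............
...###...............#####..............
......................####..............
........................................
#.......................................
#.......................................
##......................................
##......................................
##......................................
###.....................................
###.....................................
####....................................
[0.5 0.1] 26.222874635287827 0.22779981760145918
[0.5 0.1] 26.222874635287827 0.22779981760145918
```

Run:
```python
from h import *
L=lambda k:pickle.load(open(k+'.pkl','rb'))[1]['pixels'].astype(int)
s4,s6,s7=L('s4'),L('s6'),L('s7');s0=pickle.load(open('ims0.pkl','rb'))[1]['scene']['pixels'].astype(int)
red=lambda A:((A[...,0]-A[...,1:].max(2)>12))[244:285,300:345]
yel=lambda A:((A[...,0]-A[...,2]>60)&(A[...,0]>90))[200:290,395:480]
for n,A in(('s4',s4),('s6',s6),('s7',s7)): m=red(A);print(n,m.sum(),np.argwhere(m).mean(0))
for n,A in(('s0',s0),('s7',s7)): m=yel(A);print(n,m.sum(),np.argwhere(m).mean(0))
D=np.abs(s7-s6).max(2)>40
for y in range(200,300,10): print(y,[int(D[y:y+10,x:x+10].sum()) for x in range(290,420,10)])
# dark foot/arm/cap column profile at cap axis
c=cam(pickle.load(open('s7.pkl','rb'))[1]);print(proj(c,[[.5405,.1197,.143],[.5405,.1197,.155]]))
```

```text
s4 744 [14.25134409 20.93548387]
s6 688 [15.07122093 21.52325581]
s7 683 [15.22108346 21.57101025]
s0 1044 [30.7289272  45.72222222]
s7 1130 [30.87964602 45.17256637]
200 [82, 82, 100, 58, 0, 0, 0, 0, 21, 74, 88, 54, 52]
210 [72, 87, 49, 1, 0, 0, 0, 8, 0, 64, 100, 85, 20]
220 [13, 20, 8, 0, 0, 2, 11, 15, 0, 18, 84, 49, 0]
230 [0, 0, 0, 0, 7, 33, 51, 27, 0, 4, 100, 84, 30]
240 [0, 0, 0, 0, 0, 5, 6, 2, 0, 8, 36, 64, 29]
250 [0, 0, 0, 0, 0, 1, 0, 0, 0, 0, 0, 0, 0]
260 [0, 0, 0, 0, 0, 0, 0, 0, 0, 0, 0, 0, 0]
270 [0, 0, 0, 0, 0, 0, 0, 0, 0, 0, 0, 0, 0]
280 [0, 0, 0, 0, 0, 0, 0, 0, 0, 0, 0, 0, 0]
290 [0, 0, 0, 0, 0, 0, 0, 0, 0, 0, 0, 0, 0]
[[321.58528444 232.53100115]
 [321.71212829 229.11870529]]
```

```bash
python3 -c "
from rig import job;print(job.sign_off())"
```

```text
the job is handed in; nothing more can be done
None
```

I handed the job in at about 19 s: the jug stands upright and centred on the pad, its loop within about 1° of the pointer when set down (not re-measurable under the arm), the hold-down arm is level with its foot on the cap, and the bottles and heat gun are unmoved.

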